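# Unpin and uncover the bracket crate

## Task

In the frame workshop, open the pine crate that is locked with the orange pin: pull the orange pin sideways out of the steel staple and lay it on the grey mat, leaving room for the lid. Then lift the lid up off the staple and set it down flat on the grey mat beside the pin, right way up, without dropping it.

Things in the scene. Friction and masses are not known exactly. Their poses are not given: they have to be found in the camera images.
- crate: Pine crate, fixed, 170 (x) x 150 (y) x 70 mm high. Origin: centre of its underside, on the bench; z up. A steel staple (upside-down U, 6 mm wire, legs 22 mm apart along x, 16 mm clear) stands at x = -55, y = 0, up through the lid's slot; its top is 109 mm above the bench, 27 above the lid. A like crate with a blue pin is a bystander, not listed.
- crate_pin: Loose pin, about 60 g: orange block 18 (x) x 40 (y) x 34 mm (z); steel shank, 8 mm thick, 12 mm up, runs 46 mm from its -y end. Origin: centre of the block's underside. Starts on the lid at crate x = -55, y = +38, z = 82 mm, axes parallel, shank through the staple (4 mm play). Slides out easily: 35 mm along crate +y frees it. Pinch across the 18 mm (x) from above.
- crate_lid: Loose lid, about 250 g: pine board 170 (x) x 150 (y) x 12 mm; dark bar handle on its centre, 60 (x) x 18 (y) mm, top 46 mm above the lid's underside; pinch it across y. Origin: centre of its underside. Starts on the crate, axes parallel, underside at 70 mm. Its slot, 36 x 14 mm at x = -55, goes round the staple with 4 mm play: raise it 40 mm straight up before moving sideways.
- mat: Grey felt mat, fixed flat on the bench, 250 (x) x 220 (y) x 4 mm thick. Origin: centre of its underside, on the bench. Empty at the start. Room for both: e.g. the pin at x = -95 mm, lying along y, and the lid's centre at x = +32 mm with its axes parallel to the mat's.

How it is judged:
On the way, in this order (a step that is already met when the one before it is completed fails the run):
1. the orange pin is out of the staple, with the lid still on the crate ((y of crate_pin in the frame of crate above 0.075 m or distance between crate_pin and crate_lid above 0.12 m) and distance of crate_lid from where it was at the start of the episode below 0.015 m), for 0.1 s.
2. the lid is lifted clear above the staple (height (world z) of crate_lid above 0.108 m), for 0.1 s.
At the end, for the whole second after the job is handed in: The orange pin and the lid both rest on the grey mat, each touching it, with the pin's block centre and the lid's centre within the mat's outline (250 x 220 mm), the lid right way up and flat within about 6 degrees (not lying on the pin), both at rest (x of crate_pin in the frame of mat between -0.125 and 0.125 m and y of crate_pin in the frame of mat between -0.11 and 0.11 m and x of crate_lid in the frame of mat between -0.125 and 0.125 m and y of crate_lid in the frame of mat between -0.11 and 0.11 m and contact force between crate_pin and mat above 0.02 N and contact force between crate_lid and mat above 0.1 N and height (world z) of crate_pin below 0.03 m and height (world z) of crate_lid below 0.02 m and angle between crate_lid's own z axis and vertical below 0.1 rad and linear speed of each of crate_pin, crate_lid below 0.02 m/s).
It fails at once if the lid is dropped (falls freely faster than 0.8 m/s, about 35 mm) (linear speed of crate_lid above 0.8 m/s and contact force between the fingers and crate_lid below 0.05 N).
It also fails if it takes over 67 s, if anything falls off the work surface, if the arm or the gripper's body presses on something with over 40 N, if the wrist force passes 120 N, or if a joint passes its speed limit or range.

## Robot

A 6-joint arm with a two-finger parallel gripper is mounted at the origin on the work surface. World frame = base frame: x ahead of the robot, y to its left, z up, the work surface at z = 0. Lengths are in m, angles in rad, forces in N, time in s.
With the tool pointing down it reaches from about 0.4 to 0.825 m from the base axis. Payload 7 kg.
Tool frame: the origin (TCP) lies midway between the tips of the shut fingers; the grasp point (between the pads) lies 19 mm behind it; z points along the fingers, x is the direction in which the jaws open and shut, and the axes are right-handed (so a half turn about z gives the same grasp; the last joint's range is limited). The gripper opens to 88 mm and grips with 3 to 60 N. Pads are 19 mm wide; open, the fingers measure 130 mm over their backs; the gripper's body (78 mm by 193 mm) begins 47 mm behind the grasp point.
Start: joints at [1.395, 0.359, 0.012, 0, -1.224, -0.288], TCP at [0.302, 0.604, 0.227] pointing down, gripper open.
Joint ranges: [-3.07, 3.07], [-1.43, 2.12], [-1.02, 1.25], [-3.03, 1.67], [-3.05, -0], [-3.03, 3.03]. Speed limits (rad/s): [2.39, 2.39, 3.01, 3.14, 3.14, 3.14].

## Interface

Orientations are given as [roll, pitch, yaw] about the fixed x, y, z axes, in that order (R = Rz(yaw) Ry(pitch) Rx(roll)).
In Python, from station import arm, viewer, ticket gives the robot as it stands. The module is installed in compiled form; this text tells all that it offers.
- The arm moves only by the tool step_arm, never from a script. Its argument "targets" is a list of rows, each a list of 3 entries, a list of its own where there are three numbers: the shift along the tool's x, y, z in m, then the turn, a rotation vector about the tool's x, y, z in degrees, then the opening, from -1 (shut) to 1 (fully open), so that 0 is half open. A call has exactly 8 rows; each row shifts and turns the commanded pose from where the row before left it, along the tool's axes as they then stand; what a row does not reach is not made up. A row lasts 1/10 s, in which the tool goes at most 50 mm and 8.59 degrees, less where a joint would pass 70% of its speed; a pose out of reach is approached as far as the arm can. A call is refused whole if a number of a shift passes 0.05 or a number of a turn 8.59, either way. A call with a gripper value outside its range is refused whole. The fingers move at their own pace and stop on an object; "grip_force" is the grip in N (left out, the last holds). Time passes only in rows, so rows that do not move let the fingers close, or fill a call up. It gives the time, the measured TCP pose, the force and the opening at its end, in the units of the state.
- arm.get_state(): the state, without advancing time (a new reading comes with each control period).
- viewer.grab_frame(name): name is "scene" or "top" or "wrist"; returns (picture, depth): 480x640x3 uint8, red, green, blue; 480x640 float32, m along the optical axis (not along the pixel's ray), 0 where there is no reading.
- viewer.calibration(name): a dict with "fov_y" (degrees; the focal length in pixels is half the picture's height over the tangent of half this angle, whatever the lens; pixels are square), "cx", "cy" (the principal point, pixels), "world_to_cam" (4x4, takes a point from world to camera coordinates); the wrist camera has in their place "tool_from_camera" (4x4, takes a point from camera to tool coordinates, whose origin is the TCP and whose axes are the tool frame's). Camera axes: x right, y up, looking along -z (the intrinsics and any distortion apply to the point x, -y, -z); pixel columns grow to the right and rows downward; lengths in m; the calibration is good to about 2 mm. The wrist camera is an equidistant fisheye: a pixel r from the principal point sees the ray r / f radians off the axis. A picture is of the moment at which its call begins: read the wrist's pose just before it. calibration takes no time and is no camera call.
- ticket.job_done(): hands the job in, once; it reports no verdict.
The state is a dict: "t": time; "q": joint angles; "qd": joint speeds; "joint_efforts": joint torques, N m; "eef_pos": TCP position; "ee_rot": TCP orientation; "force": force on the tool from outside, world axes, zero at the start; "moment": the same for the moment, N m; "width": finger opening in m.
Only numpy, scipy, OpenCV 4.12 (cv2) and the standard library are available. Lean on these libraries where they do the work, as an engineer would, in place of code of your own. Each camera call takes 0.05 s, during which the arm holds its last target.

## Working session

There is one attempt and no reset: what is moved stays moved. The work goes in short steps, Python scripts to look and compute and a tool call to move; the robot and the scene stay as the last step left them, time stands still between calls to the robot, and variables do not carry over. Pictures are saved under pics/ and viewed, and the job is handed in when it is done.

Besides the shell and the picture viewer there is one more tool, called after "Emit:" by a JSON object that holds its "api" and its "payload". step_arm: Moves the arm, as the interface text tells. Its arguments: {"type":"object","properties":{"targets":{"type":"array"},"grip_force":{"type":"number"}},"required":["targets"]}

```bash
mkdir -p pics; python3 - <<'E'
from station import arm, viewer
import cv2, numpy as np, json
s=arm.get_state(); print(s)
for n in ("scene","top"):
    im,d=viewer.grab_frame(n); cv2.imwrite(f"pics/{n}0.png",im[:,:,::-1]); np.save(f"pics/{n}0.npy",d); np.save(f"pics/{n}0im.npy",im)
for n in ("scene","top","wrist"): print(n,viewer.calibration(n))
E
```

```text
{'t': 0.0, 'q': array([ 1.39513424e+00,  3.59402905e-01,  1.10303371e-02, -3.84991219e-04,
       -1.22408837e+00, -2.88093100e-01]), 'qd': array([ 4.79236247e-05, -3.54086806e-04,  2.81630261e-04, -7.99672024e-04,
       -2.93377714e-03,  5.53885064e-04]), 'joint_efforts': array([-1.54633934e-03, -5.82724714e+01,  2.93052953e+01,  6.99731693e+00,
        6.71006273e-03, -1.73979934e-04]), 'eef_pos': array([0.30172899, 0.60324187, 0.22559363]), 'ee_rot': array([-3.14146664e+00, -1.69884865e-03, -2.03468275e+00]), 'force': array([-0.3267294 , -0.13974415, -0.36828339]), 'moment': array([-0.00442816,  0.02056919, -0.02912173]), 'width': 0.08742218629006056}
scene {'fov_y': 45.43725670240333, 'cx': 318.8095167705124, 'cy': 236.7730673539484, 'world_to_cam': array([[ 0.47700901,  0.87873829, -0.01677558, -0.23656307],
       [-0.54250365,  0.30939913,  0.78100062,  0.19232583],
       [ 0.6914855 , -0.36344352,  0.6243049 , -1.30536596],
       [ 0.        ,  0.        ,  0.        ,  1.        ]])}
top {'fov_y': 50.93479948230909, 'cx': 312.6932465188031, 'cy': 247.15946047003524, 'world_to_cam': array([[-0.00136966, -0.99999162, -0.00385919,  0.03485895],
       [ 0.98926993, -0.00191875,  0.14608673, -0.53061253],
       [-0.14609291, -0.00361769,  0.98926426, -1.09714794],
       [ 0.        ,  0.        ,  0.        ,  1.        ]])}
wrist {'fov_y': 65.70646984690485, 'cx': 318.33920994173934, 'cy': 235.35843952969822, 'tool_from_camera': array([[ 9.99998025e-01,  1.98356128e-03,  1.28310421e-04,
        -1.43392042e-03],
       [ 1.93048028e-03, -9.53804212e-01, -3.00422699e-01,
        -8.18489301e-02],
       [-4.73523811e-04,  3.00422353e-01, -9.53806157e-01,
        -1.57521984e-01],
       [ 0.00000000e+00,  0.00000000e+00,  0.00000000e+00,
         1.00000000e+00]])}
```

View pics/scene0.png

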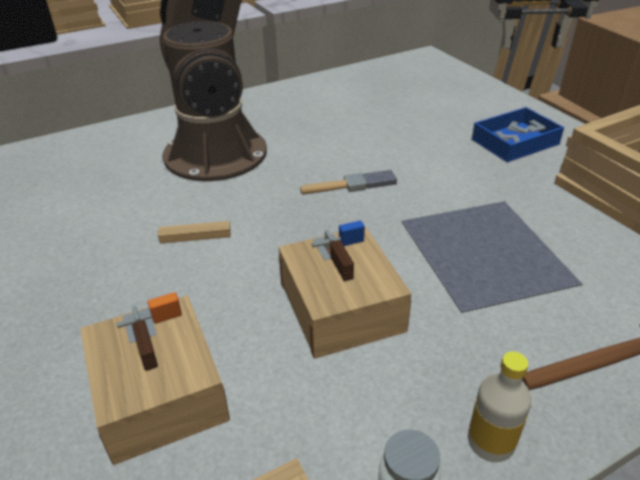

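View pics/top0.png

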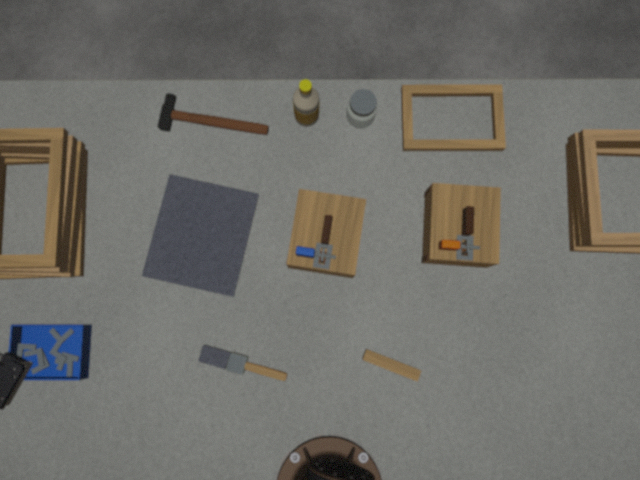

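```bash
cat > h.py <<'E'
import numpy as np, cv2
def pts(cal,d):
    f=240/np.tan(np.radians(cal['fov_y']/2)); v,u=np.mgrid[0:480,0:640].astype(float)
    p=np.stack([(u-cal['cx'])/f*d,-(v-cal['cy'])/f*d,-d],-1)
    M=np.linalg.inv(cal['world_to_cam']); return p@M[:3,:3].T+M[:3,3]
def plane(cal,uv,z):
    f=240/np.tan(np.radians(cal['fov_y']/2)); uv=np.asarray(uv,float).reshape(-1,2)
    r=np.stack([(uv[:,0]-cal['cx'])/f,-(uv[:,1]-cal['cy'])/f,-np.ones(len(uv))],-1)
    M=np.linalg.inv(cal['world_to_cam']); r=r@M[:3,:3].T; o=M[:3,3]
    return (o+r*((z-o[2])/r[:,2])[:,None])[:,:2]
def rect(P,n):
    r=cv2.minAreaRect((P*1000).astype(np.float32)); print(n,len(P),'rect mm',np.round(r[0],1),np.round(r[1],1),round(r[2],2)); return r
def big(m,k=1):
    n,l,s,c=cv2.connectedComponentsWithStats(m.astype(np.uint8))
    o=np.argsort(-s[1:,4])[:k]+1; return [l==i for i in o]
E
python3 - <<'E'
from station import viewer
from h import *
for n in ("top","scene"):
    c=viewer.calibration(n); d=np.load(f"pics/{n}0.npy"); im=np.load(f"pics/{n}0im.npy"); W=pts(c,d)
    hsv=cv2.cvtColor(im,cv2.COLOR_RGB2HSV)
    z=W[...,2]
    print(n)
    lid=(z>.074)&(z<.09)&(W[...,1]<-.1)&(W[...,1]>-.45)&(W[...,0]>.35)&(W[...,0]<.7)
    m=big(lid)[0]; rect(W[m][:,:2],'lid depth'); print('z med',np.median(z[m]))
    co=cv2.findContours(m.astype(np.uint8),0,cv2.CHAIN_APPROX_NONE)[0][0].reshape(-1,2); rect(plane(c,co,.082),'lid col')
    b=(z>.074)&(z<.09)&(W[...,1]<.15)&(W[...,1]>-.1)&(W[...,0]>.35)&(W[...,0]<.75); rect(W[big(b)[0]][:,:2],'blue crate lid')
    o=big((hsv[...,0]<14)&(hsv[...,1]>190)&(hsv[...,2]>120))[0]
    rect(W[o&(z>.107)][:,:2],'orange top'); print('z',np.percentile(z[o],[5,50,95]))
    ys,xs=np.where(o); rect(plane(c,np.stack([xs,ys],1),.116),'orange plane')
    rect(W[(z>.1)&(z<.125)&(W[...,1]<-.1)&(W[...,1]>-.45)&(W[...,0]>.35)&(W[...,0]<.7)&~o&(im.max(-1)<90)][:,:2],'handle')
    v=im.astype(int)
    mm=(v.max(-1)<120)&(v[...,2]>v[...,0])&(z<.02)&(W[...,1]>.1)&(W[...,1]<.5)&(W[...,0]>.3)&(W[...,0]<.8)
    mm=cv2.morphologyEx(mm.astype(np.uint8),cv2.MORPH_OPEN,np.ones((5,5)))
    mm=big(mm)[0]; co=cv2.findContours(mm.astype(np.uint8),0,cv2.CHAIN_APPROX_NONE)[0][0].reshape(-1,2); P=plane(c,co,.004); r=rect(P,'mat'); print(cv2.boxPoints(r).round(0).tolist())
E
```

```text
top
lid depth 4661 rect mm [ 577.6 -297.8] [152.2 171.2] 85.76
z med 0.08248607596428092
lid col 288 rect mm [ 577.1 -297.2] [152.3 171.4] 85.7
blue crate lid 4708 rect mm [559.6   4.7] [150.3 171.1] 80.85
orange top 6 rect mm [ 516.8 -263.5] [1.1 8.6] 0.71
z [0.11282362 0.11748643 0.11997337]
orange plane 6 rect mm [ 516.9 -263.7] [10.5  0. ] 89.89
handle 296 rect mm [ 561.8 -275.3] [ 59.2 102.3] 74.95
mat 409 rect mm [567.5 296.2] [222.  252.7] 77.31
[[420.0, 216.0], [666.0, 160.0], [715.0, 377.0], [469.0, 432.0]]
scene
lid depth 10931 rect mm [ 579.9 -298.6] [150.4 174.5] 85.91
z med 0.08100224408920131
lid col 585 rect mm [ 584.1 -298.9] [149.7 176.8] 85.81
blue crate lid 6833 rect mm [561.9   4.5] [152.  175.1] 80.77
orange top 41 rect mm [ 535.1 -263.7] [19.4  5.2] 88.2
z [0.11056022 0.11266695 0.11541365]
orange plane 41 rect mm [ 538.8 -264.1] [19.6  6.6] 81.27
handle 550 rect mm [ 574.9 -297.8] [16.7 73.7] 85.68
mat 447 rect mm [623.9 315.2] [127.4 149.6] 57.48
[[527.0, 302.0], [653.0, 221.0], [721.0, 329.0], [595.0, 409.0]]
```

```bash
python3 - <<'E'
from station import viewer
from h import *
for n in ("top","scene"):
    c=viewer.calibration(n); d=np.load(f"pics/{n}0.npy"); im=np.load(f"pics/{n}0im.npy"); W=pts(c,d)
    hsv=cv2.cvtColor(im,cv2.COLOR_RGB2HSV); z=W[...,2]
    R=(W[...,1]<-.1)&(W[...,1]>-.45)&(W[...,0]>.35)&(W[...,0]<.7)
    v=im.astype(int)
    o=R&(hsv[...,0]<15)&(hsv[...,1]>170)&(v[...,0]>100); o=big(o)[0]; print(n,o.sum(),np.argwhere(o).mean(0))
    rect(W[o][:,:2],'orange all'); rect(W[o&(z>.111)][:,:2],'orange top')
    ys,xs=np.where(o&(z>.111)); rect(plane(c,np.stack([xs,ys],1),.116),'plane')
    h=big(R&(z>.09)&(v.max(-1)<75)&(v[...,0]>v[...,2]))[0]; rect(W[h&(z>.111)][:,:2],'handle')
    print(np.argwhere(h).mean(0))
    mm=(v.max(-1)<120)&(v[...,2]>v[...,0])&(z<.02)&(W[...,1]>.1)&(W[...,1]<.5)&(W[...,0]>.3)&(W[...,0]<.8)
    print('mat px',mm.sum(), im[250,480] if n=='scene' else im[240,200])
c,s=np.cos(np.radians(-4.2)),np.sin(np.radians(-4.2)); R=np.array([[c,-s],[s,c]])
print('pin',np.array([577.5,-297.5])+R@[-55,38])
c,s=np.cos(np.radians(-12.7)),np.sin(np.radians(-12.7)); R=np.array([[c,-s],[s,c]])
for p in ([-95,0],[32,0]): print(np.array([567.5,296.2])+R@p)
E
```

```text
top 29 [247.06896552 448.89655172]
orange all 29 rect mm [ 520.5 -252.2] [31.8  7.6] 82.68
orange top 28 rect mm [ 520.5 -252.2] [31.8  7.6] 82.68
plane 28 rect mm [ 519.3 -252.2] [33.9  6.9] 79.38
handle 207 rect mm [ 575.9 -296.7] [16.4 57.7] 85.43
[221.24913495 467.25605536]
mat px 10119 [73 77 85]
scene 593 [307.46037099 164.46205734]
orange all 593 rect mm [ 531.9 -256.7] [36.  16.4] 84.9
orange top 227 rect mm [ 531.1 -256.7] [36.  14.8] 85.55
plane 227 rect mm [ 534.2 -257. ] [35.8 17.2] 84.43
handle 37 rect mm [ 608.8 -299.9] [14.6  4.4] 79.66
[358.53804348 148.19021739]
mat px 8859 [101 107 120]
pin [ 525.43075524 -255.57394902]
[474.82421833 317.08538941]
[598.71710541 289.16492146]
```

Emit:
{"api": "step_arm", "payload": {"targets": [[[0, 0, 0], [0, 0, 8.45], 1], [[0, 0, 0], [0, 0, 8.45], 1], [[0, 0, 0], [0, 0, 8.45], 1], [[0, 0, 0], [0, 0, 8.45], 1], [[0, 0, 0], [0, 0, 8.45], 1], [[0, 0, 0], [0, 0, 8.45], 1], [[0, 0, 0], [0, 0, 8.45], 1], [[0, 0, 0], [0, 0, 8.45], 1]], "grip_force": 20}}

```text
t: 0.9
eef_pos: [0.3018, 0.6034, 0.226]
ee_rot: [-3.141, -0.0, 3.063]
force: [-0.2, 0.0, 0.8]
width: 0.0877
```

Emit:
{"api": "step_arm", "payload": {"targets": [[[-0.008, -0.025, 0], [0, 0, 0], 1], [[-0.016, -0.047, 0], [0, 0, 0], 1], [[-0.016, -0.047, 0], [0, 0, 0], 1], [[-0.016, -0.047, 0], [0, 0, 0], 1], [[-0.016, -0.047, 0], [0, 0, 0], 1], [[-0.016, -0.047, 0], [0, 0, 0], 1], [[-0.016, -0.047, 0], [0, 0, 0], 1], [[-0.016, -0.047, 0], [0, 0, 0], 1]]}}

```text
t: 1.7
eef_pos: [0.3957, 0.2398, 0.2265]
ee_rot: [3.142, -0.0, 3.069]
force: [1.3, -0.4, -0.2]
width: 0.0875
```

Emit:
{"api": "step_arm", "payload": {"targets": [[[-0.016, -0.047, 0], [0, 0, 0], 1], [[-0.016, -0.047, 0], [0, 0, 0], 1], [[-0.016, -0.047, 0], [0, 0, 0], 1], [[-0.016, -0.047, 0], [0, 0, 0], 1], [[-0.016, -0.047, 0], [0, 0, 0], 1], [[-0.016, -0.047, 0], [0, 0, 0], 1], [[-0.016, -0.047, 0], [0, 0, 0], 1], [[-0.016, -0.047, 0], [0, 0, 0], 1]]}}

```text
t: 2.5
eef_pos: [0.4961, -0.1446, 0.2266]
ee_rot: [3.141, 0.0, 3.069]
force: [2.0, 1.1, 1.5]
width: 0.0878
```

Emit:
{"api": "step_arm", "payload": {"targets": [[[-0.016, -0.047, 0], [0, 0, 0], 1], [[-0.016, -0.047, 0], [0, 0, 0], 1], [[-0.005, -0.016, 0], [0, 0, 0], 1], [[0, 0, 0], [0, 0, 0], 1], [[0, 0, 0], [0, 0, 0], 1], [[0, 0, 0], [0, 0, 0], 1], [[0, 0, 0], [0, 0, 0], 1], [[0, 0, 0], [0, 0, 0], 1]]}}

```text
t: 3.3
eef_pos: [0.5252, -0.2539, 0.227]
ee_rot: [3.142, 0.001, 3.07]
force: [0.1, -0.1, 0.3]
width: 0.0875
```

```bash
cat >> h.py <<'E'
from scipy.spatial.transform import Rotation as Ro
def wray(cal,s,uv,z):
    f=240/np.tan(np.radians(cal['fov_y']/2)); uv=np.asarray(uv,float).reshape(-1,2)
    a=(uv[:,0]-cal['cx']); b=(uv[:,1]-cal['cy']); r=np.hypot(a,b)+1e-9; th=r/f
    k=np.stack([np.sin(th)*a/r,-np.sin(th)*b/r,-np.cos(th)],-1)
    T=np.eye(4); T[:3,:3]=Ro.from_euler('xyz',s['ee_rot']).as_matrix(); T[:3,3]=s['eef_pos']; M=T@cal['tool_from_camera']
    k=k@M[:3,:3].T; o=M[:3,3]; return (o+k*((z-o[2])/k[:,2])[:,None])[:,:2]
E
python3 - <<'E'
from station import viewer,arm
from h import *
s=arm.get_state(); print(s['eef_pos'],s['ee_rot'])
im,d=viewer.grab_frame('wrist'); cv2.imwrite('pics/w1.png',im[:,:,::-1]); np.save('pics/w1.npy',im); np.savez('pics/w1s.npz',**s)
E
```

```text
[ 0.52518923 -0.25386448  0.22701463] [3.14157546e+00 7.22528190e-04 3.07029707e+00]
```

View pics/w1.png

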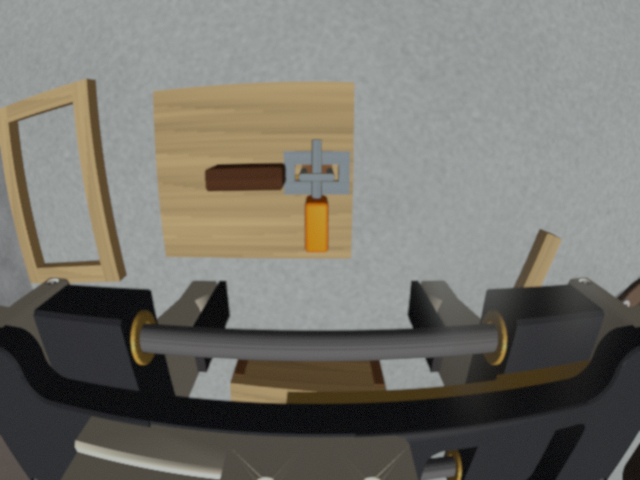

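```bash
python3 - <<'E'
from station import viewer
from h import *
im=np.load('pics/w1.npy'); s=dict(np.load('pics/w1s.npz')); c=viewer.calibration('wrist')
hsv=cv2.cvtColor(im,cv2.COLOR_RGB2HSV); v=im.astype(int)
def cont(m): return cv2.findContours(m.astype(np.uint8),0,cv2.CHAIN_APPROX_NONE)[0][0].reshape(-1,2)
A=np.zeros((480,640),bool); A[60:275,140:380]=1
o=big(A&(hsv[...,0]<22)&(hsv[...,1]>190)&(v[...,0]>170))[0]; co=cont(o); print('px',cv2.boundingRect(co))
r=rect(wray(c,s,co,.116),'orange top')
h=big(A&(v.max(-1)<75)&(v[...,0]>v[...,2]+5))[0]; co=cont(h); print(cv2.boundingRect(co)); rect(wray(c,s,co,.116),'handle')
w=big(A&(v[...,0]>v[...,2]+30))[0]; co=cont(w); print(cv2.boundingRect(co)); rect(wray(c,s,co,.082),'lid'); 
st=big(A&(abs(v[...,0]-v[...,2])<25)&(w==0)&(v.max(-1)<160),2)
for k in st: print(cv2.boundingRect(cont(k)))
E
```

```text
px (306, 204, 22, 48)
orange top 127 rect mm [ 527.4 -255.9] [37.  15.7] 85.26
(207, 164, 78, 22)
handle 200 rect mm [ 577.  -300.7] [15.5 58.5] 84.71
(153, 82, 201, 176)
lid 721 rect mm [ 579.6 -297.4] [149.1 169.3] 85.65
(140, 60, 165, 180)
(291, 88, 89, 187)
```

Emit:
{"api": "step_arm", "payload": {"targets": [[[-0.002, -0.002, 0.02], [0, 0, 0], 1], [[0, 0, 0.025], [0, 0, 0], 1], [[0, 0, 0.025], [0, 0, 0], 1], [[0, 0, 0.025], [0, 0, 0], 1], [[0, 0, 0.02], [0, 0, 0], 1], [[0, 0, 0.015], [0, 0, 0], 1], [[0, 0, 0.01], [0, 0, 0], 1], [[0, 0, 0], [0, 0, 0], 1]]}}

```text
t: 4.15
eef_pos: [0.5262, -0.2566, 0.0854]
ee_rot: [3.141, -0.002, 3.069]
force: [-0.8, 0.2, 0.4]
width: 0.0878
```

```bash
python3 - <<'E'
from station import viewer,arm
from h import *
s=arm.get_state(); print(s['eef_pos'],s['ee_rot'],s['force'])
im,d=viewer.grab_frame('wrist'); cv2.imwrite('pics/w2.png',im[:,:,::-1])
E
```

```text
[ 0.52623265 -0.25655234  0.08542104] [ 3.14130047e+00 -2.15863902e-03  3.06899923e+00] [-0.83947808  0.22720525  0.37063374]
```

View pics/w2.png

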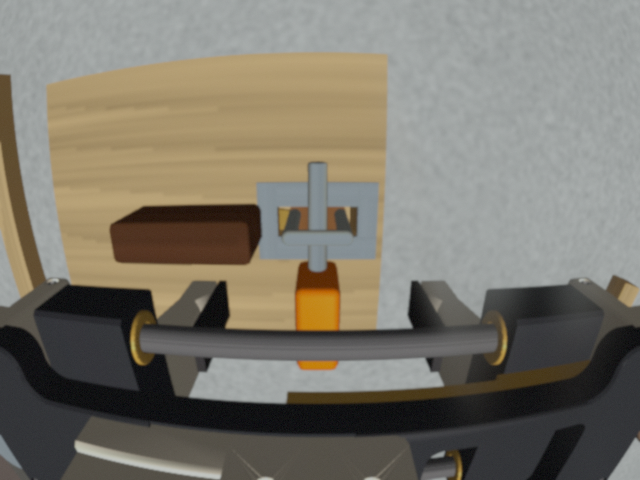

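Emit:
{"api": "step_arm", "payload": {"targets": [[[0, 0, 0], [0, 0, 0], -1], [[0, 0, 0], [0, 0, 0], -1], [[0, 0, 0], [0, 0, 0], -1], [[0, 0, 0], [0, 0, 0], -1], [[0, 0, 0], [0, 0, 0], -1], [[0, 0, 0], [0, 0, 0], -1], [[0, 0, 0], [0, 0, 0], -1], [[0, 0, 0], [0, 0, 0], -1]], "grip_force": 20}}

```text
t: 5.0
eef_pos: [0.5269, -0.257, 0.0865]
ee_rot: [-3.142, -0.0, 3.069]
force: [-0.5, 0.3, -0.6]
width: 0.0293
```

Emit:
{"api": "step_arm", "payload": {"targets": [[[0, 0, 0], [0, 0, 0], -1], [[0, 0, 0], [0, 0, 0], -1], [[0, 0, 0], [0, 0, 0], -1], [[0, 0, 0], [0, 0, 0], -1], [[0, 0, 0], [0, 0, 0], -1], [[0, 0, 0], [0, 0, 0], -1], [[0, 0, 0], [0, 0, 0], -1], [[0, 0, 0], [0, 0, 0], -1]]}}

```text
t: 5.8
eef_pos: [0.5269, -0.257, 0.0865]
ee_rot: [3.142, -0.0, 3.069]
force: [0.7, -0.5, -0.0]
width: 0.0179
```

Emit:
{"api": "step_arm", "payload": {"targets": [[[0, 0, -0.0015], [0, 0, 0], -1], [[0, 0.005, 0], [0, 0, 0], -1], [[0, 0.01, 0], [0, 0, 0], -1], [[0, 0.01, 0], [0, 0, 0], -1], [[0, 0.01, 0], [0, 0, 0], -1], [[0, 0.01, 0], [0, 0, 0], -1], [[0, 0.01, 0], [0, 0, 0], -1], [[0, 0.01, 0], [0, 0, 0], -1]]}}

```text
t: 6.6
eef_pos: [0.5318, -0.1911, 0.0881]
ee_rot: [3.142, 0.0, 3.069]
force: [0.3, 0.2, -0.6]
width: 0.0177
```

```bash
python3 - <<'E'
from station import viewer,arm
from h import *
s=arm.get_state(); print(s['eef_pos'],s['ee_rot'],s['force'])
im,d=viewer.grab_frame('wrist'); cv2.imwrite('pics/w3.png',im[:,:,::-1])
E
```

```text
[ 0.53175548 -0.19112852  0.08810541] [3.14158830e+00 6.69338892e-05 3.06909261e+00] [ 0.29771198  0.16769683 -0.63318137]
```

View pics/w3.png

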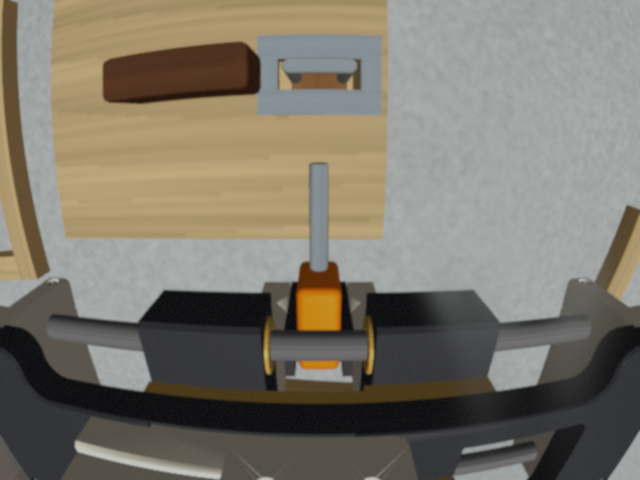

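Emit:
{"api": "step_arm", "payload": {"targets": [[[0, 0, -0.01], [0, 0, 0], -1], [[0, 0, -0.02], [0, 0, 0], -1], [[0, 0, -0.03], [0, 0, 0], -1], [[0, 0, -0.03], [0, 0, 0], -1], [[0, 0, -0.02], [0, 0, 4.25], -1], [[0, 0, 0], [0, 0, 4.25], -1], [[0.01, 0.03, 0], [0, 0, 0], -1], [[0.0152, 0.044, 0], [0, 0, 0], -1]]}}

```text
t: 7.45
eef_pos: [0.5234, -0.1153, 0.1988]
ee_rot: [-3.141, 0.001, 2.917]
force: [0.7, 1.2, -0.1]
width: 0.0176
```

Emit:
{"api": "step_arm", "payload": {"targets": [[[0.0152, 0.044, 0], [0, 0, 0], -1], [[0.0152, 0.044, 0], [0, 0, 0], -1], [[0.0152, 0.044, 0], [0, 0, 0], -1], [[0.0152, 0.044, 0], [0, 0, 0], -1], [[0.0152, 0.044, 0], [0, 0, 0], -1], [[0.0152, 0.044, 0], [0, 0, 0], -1], [[0.0152, 0.044, 0], [0, 0, 0], -1], [[0.0152, 0.044, 0], [0, 0, 0], -1]]}}

```text
t: 8.25
eef_pos: [0.4816, 0.2574, 0.1992]
ee_rot: [3.141, 0.001, 2.92]
force: [1.0, 0.2, 0.3]
width: 0.0176
```

Emit:
{"api": "step_arm", "payload": {"targets": [[[0.0152, 0.044, 0], [0, 0, 0], -1], [[0.005, 0.014, 0], [0, 0, 0], -1], [[0, 0, 0], [0, 0, 0], -1], [[0, 0, 0], [0, 0, 0], -1], [[0, 0, 0], [0, 0, 0], -1], [[0, 0, 0], [0, 0, 0], -1], [[0, 0, 0], [0, 0, 0], -1], [[0, 0, 0], [0, 0, 0], -1]]}}

```text
t: 9.05
eef_pos: [0.4751, 0.3161, 0.1983]
ee_rot: [3.141, 0.0, 2.92]
force: [0.6, -0.4, -0.1]
width: 0.0179
```

```bash
python3 - <<'E'
from station import viewer,arm
from h import *
s=arm.get_state(); print(s['eef_pos'],s['ee_rot'],s['force'],s['width'])
im,d=viewer.grab_frame('wrist'); cv2.imwrite('pics/w4.png',im[:,:,::-1])
E
```

```text
[0.47511936 0.31609777 0.19827199] [3.14133288e+00 1.05501530e-04 2.91953333e+00] [ 0.6135808  -0.41604276 -0.06481533] 0.01794959831199642
```

View pics/w4.png

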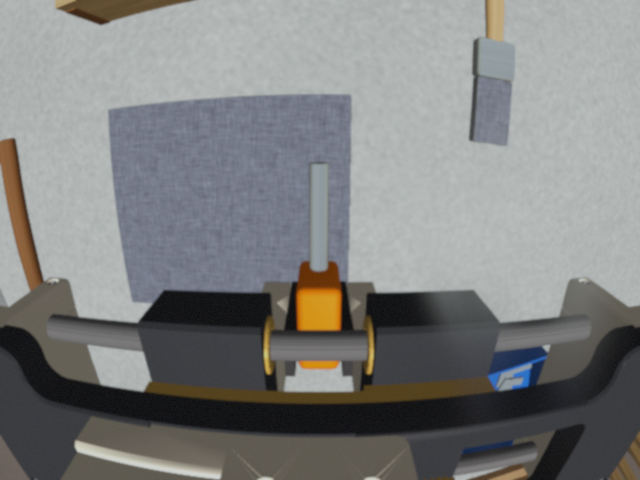

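Emit:
{"api": "step_arm", "payload": {"targets": [[[0, 0, 0.02], [0, 0, 0], -1], [[0, 0, 0.035], [0, 0, 0], -1], [[0, 0, 0.04], [0, 0, 0], -1], [[0, 0, 0.035], [0, 0, 0], -1], [[0, 0, 0.03], [0, 0, 0], -1], [[0, 0, 0.018], [0, 0, 0], -1], [[0, 0, 0.008], [0, 0, 0], -1], [[0, 0, 0.002], [0, 0, 0], -1]]}}

```text
t: 9.9
eef_pos: [0.4748, 0.3164, 0.0094]
ee_rot: [-3.14, -0.001, 2.92]
force: [0.2, 0.2, -0.9]
width: 0.0178
```

Emit:
{"api": "step_arm", "payload": {"targets": [[[0, 0, 0], [0, 0, 0], -1], [[0, 0, 0.001], [0, 0, 0], -1], [[0, 0, 0], [0, 0, 0], -1], [[0, 0, 0], [0, 0, 0], -0.4], [[0, 0, 0], [0, 0, 0], -0.4], [[0, 0, 0], [0, 0, 0], -0.4], [[0, 0, 0], [0, 0, 0], -0.4], [[0, 0, 0], [0, 0, 0], -0.4]]}}

```text
t: 10.7
eef_pos: [0.4749, 0.3167, 0.0091]
ee_rot: [-3.142, -0.0, 2.92]
force: [0.1, 0.0, 0.1]
width: 0.026
```

```bash
python3 - <<'E'
from station import viewer,arm
from h import *
s=arm.get_state(); print(s['eef_pos'],s['ee_rot'],s['force'],s['width'])
im,d=viewer.grab_frame('wrist'); cv2.imwrite('pics/w5.png',im[:,:,::-1])
E
```

```text
[0.47491584 0.31665473 0.00907639] [-3.14156333e+00 -5.34330677e-07  2.92040314e+00] [0.09733632 0.03256697 0.13739704] 0.026028958356495237
```

View pics/w5.png

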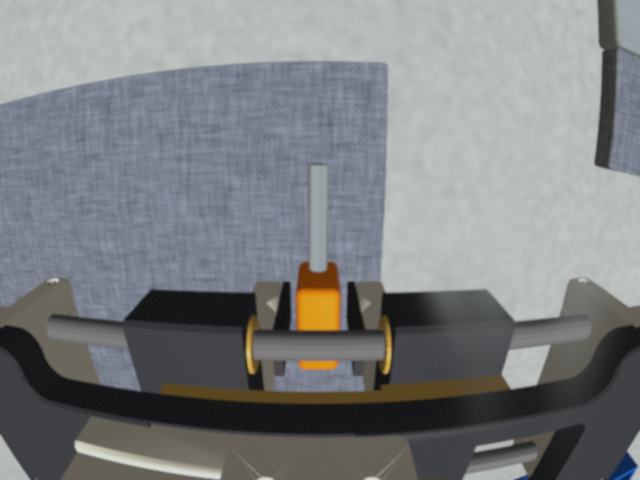

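Emit:
{"api": "step_arm", "payload": {"targets": [[[0, 0, -0.01], [0, 0, 0], -0.4], [[0, 0, -0.03], [0, 0, 0], -0.4], [[0, 0, -0.035], [0, 0, 0], 0], [[0, 0, -0.035], [0, 0, 8.15], 1], [[0, 0, -0.035], [0, 0, 8.15], 1], [[0, 0, -0.035], [0, 0, 8.15], 1], [[0, 0, -0.02], [0, 0, 8.15], 1], [[0, 0, 0], [0, 0, 8.15], 1]]}}

```text
t: 11.55
eef_pos: [0.4762, 0.3178, 0.2138]
ee_rot: [3.135, -0.001, 2.204]
force: [-0.5, 0.2, -0.0]
width: 0.0689
```

Emit:
{"api": "step_arm", "payload": {"targets": [[[0, 0, 0], [0, 0, 8.15], 1], [[0, 0, 0], [0, 0, 8.15], 1], [[0, 0, 0], [0, 0, 8.15], 1], [[0, 0, 0], [0, 0, 8.15], 1], [[0, 0, 0], [0, 0, 8.15], 1], [[0, 0, 0], [0, 0, 0], 1], [[0, 0, 0], [0, 0, 0], 1], [[0, 0, 0], [0, 0, 0], 1]]}}

```text
t: 12.35
eef_pos: [0.4749, 0.3167, 0.2094]
ee_rot: [3.141, -0.0, 1.501]
force: [0.1, 0.7, 0.1]
width: 0.0876
```

```bash
python3 - <<'E'
from station import viewer,arm
from h import *
s=arm.get_state(); print(s['eef_pos'],s['ee_rot'],np.degrees(s['ee_rot'][2]),s['q'])
im,d=viewer.grab_frame('top'); cv2.imwrite('pics/t2.png',im[:,:,::-1])
y=s['ee_rot'][2]; D=np.array([.578,-.298])-s['eef_pos'][:2]; print(D, D@[np.cos(y),np.sin(y)],D@[np.sin(y),-np.cos(y)])
E
```

```text
[0.4749036  0.31667017 0.20936234] [ 3.14141291e+00 -2.20798524e-04  1.50122179e+00] 86.013672816299 [ 9.30811092e-01  2.00343735e-01 -2.48027335e-01  3.55841918e-05
 -1.12214236e+00 -2.57119740e+00]
[ 0.1030964  -0.61467017] -0.6060159806086326 0.14557787091571803
```

View pics/t2.png

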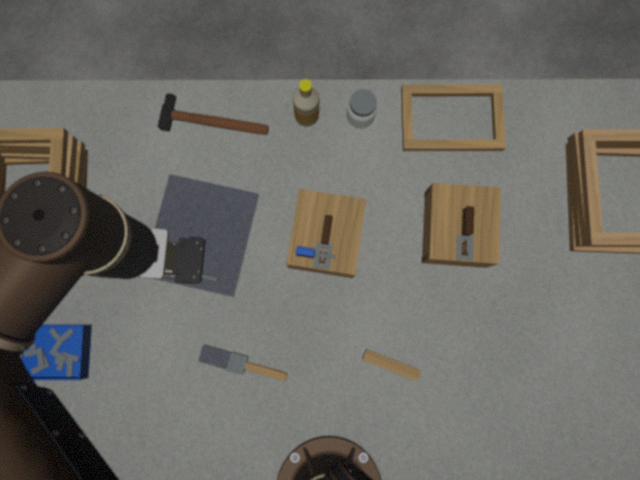

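Emit:
{"api": "step_arm", "payload": {"targets": [[[-0.025, 0.006, 0], [0, 0, 0], 1], [[-0.045, 0.011, 0], [0, 0, 0], 1], [[-0.045, 0.011, 0], [0, 0, 0], 1], [[-0.045, 0.011, 0], [0, 0, 0], 1], [[-0.045, 0.011, 0], [0, 0, 0], 1], [[-0.045, 0.011, 0], [0, 0, 0], 1], [[-0.045, 0.011, 0], [0, 0, 0], 1], [[-0.045, 0.011, 0], [0, 0, 0], 1]]}}

```text
t: 13.2
eef_pos: [0.533, -0.0303, 0.2094]
ee_rot: [3.141, -0.0, 1.5]
force: [1.0, 1.5, 0.4]
width: 0.0878
```

Emit:
{"api": "step_arm", "payload": {"targets": [[[-0.045, 0.011, 0], [0, 0, 0], 1], [[-0.045, 0.011, 0], [0, 0, 0], 1], [[-0.045, 0.011, 0], [0, 0, 0], 1], [[-0.045, 0.011, 0], [0, 0, 0], 1], [[-0.045, 0.011, 0], [0, 0, 0], 1], [[-0.03, 0.007, 0], [0, 0, 0], 1], [[-0.011, 0, 0], [0, 0, 0], 1], [[0, 0, 0], [0, 0, 0], 1]]}}

```text
t: 14.0
eef_pos: [0.5749, -0.2997, 0.2084]
ee_rot: [-3.14, -0.0, 1.497]
force: [-0.9, 0.4, -1.2]
width: 0.0875
```

```bash
python3 - <<'E'
from station import viewer,arm
from h import *
s=arm.get_state(); print(s['eef_pos'],s['ee_rot'])
im,d=viewer.grab_frame('wrist'); cv2.imwrite('pics/w6.png',im[:,:,::-1]); np.save('pics/w6.npy',im); np.savez('pics/w6s.npz',**s)
c=viewer.calibration('wrist'); v=im.astype(int)
def cont(m): return cv2.findContours(m.astype(np.uint8),0,cv2.CHAIN_APPROX_NONE)[0][0].reshape(-1,2)
A=np.zeros((480,640),bool); A[0:275,140:500]=1
h=big(A&(v.max(-1)<85)&(v[...,0]>v[...,2]+8),2)
for k in h:
  co=cont(k); print(cv2.boundingRect(co)); rect(wray(c,s,co,.116),'handle')
E
```

```text
[ 0.57489121 -0.29969008  0.2083756 ] [-3.14046040e+00 -9.77355923e-05  1.49682615e+00]
(310, 196, 23, 79)
handle 194 rect mm [ 573.4 -296.6] [15.7 58. ] 85.26
(318, 145, 1, 1)
handle 1 rect mm [ 509.5 -293.9] [0. 0.] 0.0
```

View pics/w6.png

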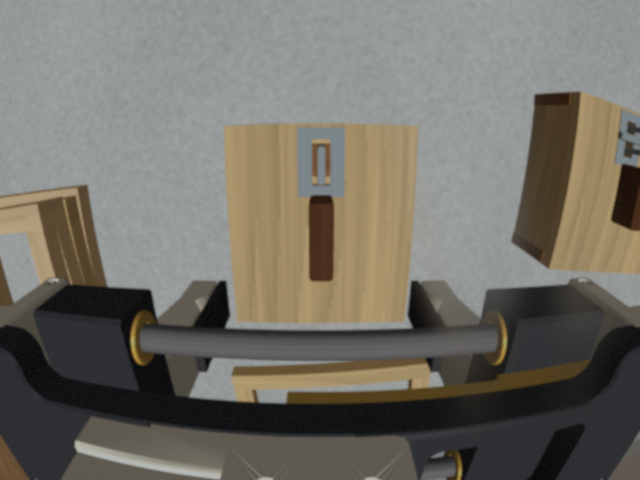

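Emit:
{"api": "step_arm", "payload": {"targets": [[[0.002, 0.002, 0.015], [0, 0, 0], 1], [[0, 0, 0.025], [0, 0, 0], 1], [[0, 0, 0.025], [0, 0, 0], 1], [[0, 0, 0.02], [0, 0, 0], 1], [[0, 0, 0.02], [0, 0, 0], 1], [[0, 0, 0.012], [0, 0, 0], 1], [[0, 0, 0.005], [0, 0, 0], 1], [[0, 0, 0], [0, 0, 0], 1]]}}

```text
t: 14.85
eef_pos: [0.5775, -0.2957, 0.0866]
ee_rot: [-3.141, -0.0, 1.499]
force: [0.5, 0.5, -0.1]
width: 0.0882
```

```bash
python3 - <<'E'
from station import viewer,arm
from h import *
s=arm.get_state(); print(s['eef_pos'],s['ee_rot'],s['force'])
im,d=viewer.grab_frame('wrist'); cv2.imwrite('pics/w7.png',im[:,:,::-1])
E
```

```text
[ 0.57748173 -0.29572972  0.08661022] [-3.14072647e+00 -9.23994175e-05  1.49896985e+00] [ 0.52628659  0.45088988 -0.13549932]
```

View pics/w7.png

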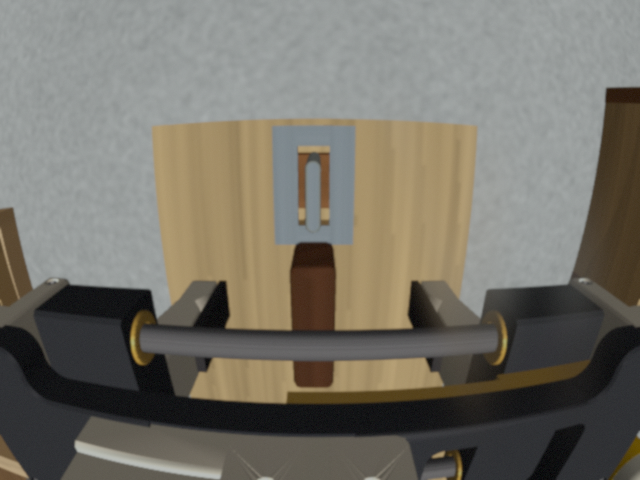

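Emit:
{"api": "step_arm", "payload": {"targets": [[[-0.002, 0, 0], [0, 0, 0], 1], [[0, 0, 0], [0, 0, 0], -1], [[0, 0, 0], [0, 0, 0], -1], [[0, 0, 0], [0, 0, 0], -1], [[0, 0, 0], [0, 0, 0], -1], [[0, 0, 0], [0, 0, 0], -1], [[0, 0, 0], [0, 0, 0], -1], [[0, 0, 0], [0, 0, 0], -1]], "grip_force": 35}}

```text
t: 15.7
eef_pos: [0.5774, -0.2984, 0.087]
ee_rot: [-3.142, -0.0, 1.498]
force: [0.3, -1.2, -0.1]
width: 0.0368
```

Emit:
{"api": "step_arm", "payload": {"targets": [[[0, 0, 0], [0, 0, 0], -1], [[0, 0, 0], [0, 0, 0], -1], [[0, 0, 0], [0, 0, 0], -1], [[0, 0, 0], [0, 0, 0], -1], [[0, 0, 0], [0, 0, 0], -1], [[0, 0, 0], [0, 0, 0], -1], [[0, 0, 0], [0, 0, 0], -1], [[0, 0, 0], [0, 0, 0], -1]]}}

```text
t: 16.5
eef_pos: [0.5774, -0.2984, 0.087]
ee_rot: [3.142, -0.0, 1.498]
force: [0.1, -0.1, -1.0]
width: 0.0176
```

Gripped (17.6 mm). Lift straight up, slowly first.

Emit:
{"api": "step_arm", "payload": {"targets": [[[0, 0, -0.004], [0, 0, 0], -1], [[0, 0, -0.006], [0, 0, 0], -1], [[0, 0, -0.01], [0, 0, 0], -1], [[0, 0, -0.01], [0, 0, 0], -1], [[0, 0, -0.015], [0, 0, 0], -1], [[0, 0, -0.015], [0, 0, 0], -1], [[0, 0, -0.02], [0, 0, 0], -1], [[0, 0, -0.02], [0, 0, 0], -1]]}}

```text
t: 17.3
eef_pos: [0.5773, -0.2984, 0.1887]
ee_rot: [3.141, 0.0, 1.498]
force: [0.1, 0.0, -3.5]
width: 0.0179
```

```bash
python3 - <<'E'
from station import viewer,arm
from h import *
s=arm.get_state(); print(s['eef_pos'],s['ee_rot'],s['force'],s['width'],s['q'])
im,d=viewer.grab_frame('scene'); cv2.imwrite('pics/s8.png',im[:,:,::-1])
E
```

```text
[ 0.57733904 -0.29840985  0.18869148] [3.14115805e+00 8.64811409e-05 1.49794138e+00] [ 0.0706612   0.01213108 -3.51484192] 0.017860625745880564 [-1.77444475e-01  3.42334054e-01 -1.00770454e-01  4.49902018e-05
 -1.12725057e+00 -1.46622608e+00]
```

View pics/s8.png

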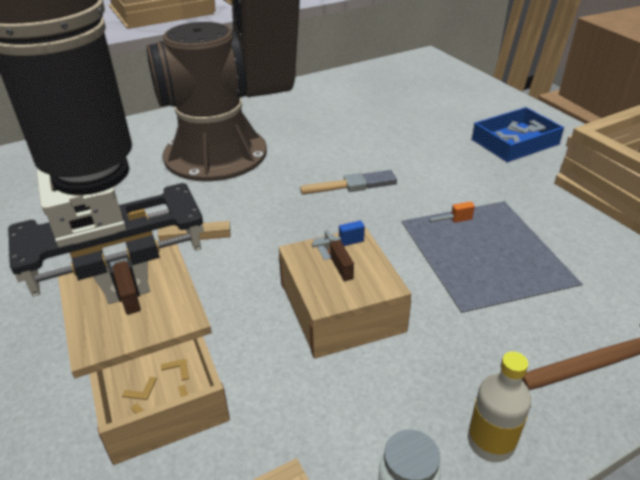

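Emit:
{"api": "step_arm", "payload": {"targets": [[[0, 0, -0.005], [0, 0, 4.25], -1], [[0, 0, 0], [0, 0, 4.25], -1], [[0.02, -0.0038, 0], [0, 0, 0], -1], [[0.041, -0.0077, 0], [0, 0, 0], -1], [[0.041, -0.0077, 0], [0, 0, 0], -1], [[0.041, -0.0077, 0], [0, 0, 0], -1], [[0.041, -0.0077, 0], [0, 0, 0], -1], [[0.041, -0.0077, 0], [0, 0, 0], -1]]}}

```text
t: 18.15
eef_pos: [0.5854, -0.068, 0.1926]
ee_rot: [3.141, -0.0, 1.349]
force: [0.9, 0.3, -3.8]
width: 0.0174
```

Emit:
{"api": "step_arm", "payload": {"targets": [[[0.041, -0.0077, 0], [0, 0, 0], -1], [[0.041, -0.0077, 0], [0, 0, 0], -1], [[0.041, -0.0077, 0], [0, 0, 0], -1], [[0.041, -0.0077, 0], [0, 0, 0], -1], [[0.041, -0.0077, 0], [0, 0, 0], -1], [[0.041, -0.0077, 0], [0, 0, 0], -1], [[0.041, -0.0077, 0], [0, 0, 0], -1], [[0.041, -0.0077, 0], [0, 0, 0], -1]]}}

```text
t: 18.95
eef_pos: [0.5972, 0.2657, 0.1926]
ee_rot: [3.141, -0.001, 1.35]
force: [1.0, -0.1, -3.2]
width: 0.018
```

Emit:
{"api": "step_arm", "payload": {"targets": [[[0.018, -0.0034, 0], [0, 0, 0], -1], [[0.007, -0.001, 0], [0, 0, 0], -1], [[0, 0, 0], [0, 0, 0], -1], [[0, 0, 0], [0, 0, 0], -1], [[0, 0, 0], [0, 0, 0], -1], [[0, 0, 0], [0, 0, 0], -1], [[0, 0, 0], [0, 0, 0], -1], [[0, 0, 0], [0, 0, 0], -1]]}}

```text
t: 19.75
eef_pos: [0.5987, 0.2888, 0.1922]
ee_rot: [3.141, -0.0, 1.349]
force: [0.2, -0.1, -2.5]
width: 0.0175
```

```bash
python3 - <<'E'
from station import viewer,arm
from h import *
s=arm.get_state(); print(s['eef_pos'],s['ee_rot'],np.degrees(s['ee_rot'][2]),s['force'],s['width'],s['q'][5])
im,d=viewer.grab_frame('wrist'); cv2.imwrite('pics/w9.png',im[:,:,::-1])
im,d=viewer.grab_frame('scene'); cv2.imwrite('pics/s9.png',im[:,:,::-1])
E
```

```text
[0.59868009 0.28883585 0.19224077] [ 3.14146835e+00 -2.15302426e-04  1.34901618e+00] 77.29293384771132 [ 0.21213904 -0.11742854 -2.52751106] 0.017535408702327435 -2.534774991679873
```

View pics/w9.png

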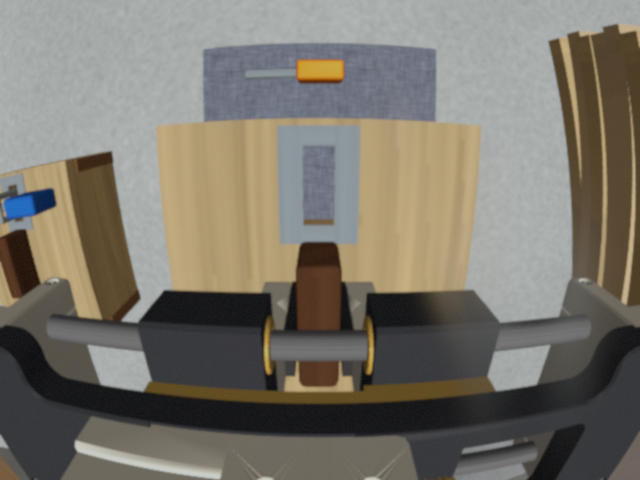

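View pics/s9.png

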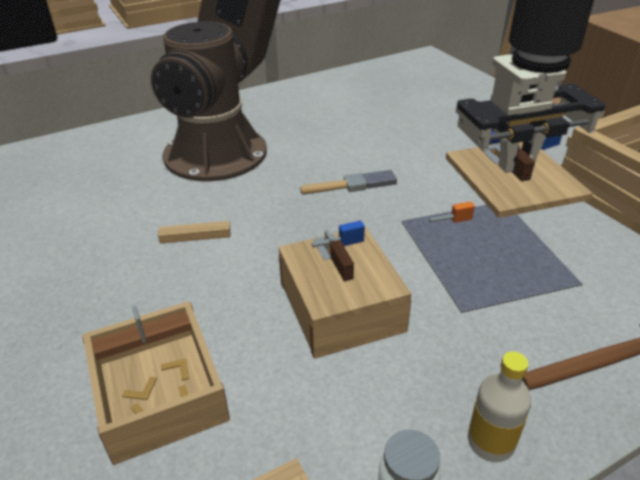

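Emit:
{"api": "step_arm", "payload": {"targets": [[[0, 0, 0.015], [0, 0, 0], -1], [[0, 0, 0.025], [0, 0, 0], -1], [[0, 0, 0.03], [0, 0, 0], -1], [[0, 0, 0.03], [0, 0, 0], -1], [[0, 0, 0.03], [0, 0, 0], -1], [[0, 0, 0.02], [0, 0, 0], -1], [[0, 0, 0.01], [0, 0, 0], -1], [[0, 0, 0.005], [0, 0, 0], -1]]}}

```text
t: 20.65
eef_pos: [0.5984, 0.2891, 0.0262]
ee_rot: [-3.141, 0.001, 1.35]
force: [-0.6, -0.9, -2.0]
width: 0.0177
```

Emit:
{"api": "step_arm", "payload": {"targets": [[[0, 0, 0.002], [0, 0, 0], -1], [[0, 0, 0.002], [0, 0, 0], -1], [[0, 0, 0.001], [0, 0, 0], -1], [[0, 0, 0], [0, 0, 0], -1], [[0, 0, 0], [0, 0, 0], -1], [[0, 0, 0], [0, 0, 0], -1], [[0, 0, 0], [0, 0, 0], -1], [[0, 0, 0], [0, 0, 0], -1]]}}

```text
t: 21.45
eef_pos: [0.5986, 0.2893, 0.0222]
ee_rot: [3.141, -0.0, 1.35]
force: [-0.6, -0.3, -3.1]
width: 0.0178
```

```bash
python3 - <<'E'
from station import viewer,arm
from h import *
s=arm.get_state(); print(s['eef_pos'],s['ee_rot'],s['force'],s['width'])
im,d=viewer.grab_frame('wrist'); cv2.imwrite('pics/w10.png',im[:,:,::-1])
E
```

```text
[0.59860245 0.28928357 0.0221649 ] [ 3.14149394e+00 -7.72255822e-05  1.34964125e+00] [-0.56864479 -0.27761142 -3.06565664] 0.017787406401477832
```

View pics/w10.png

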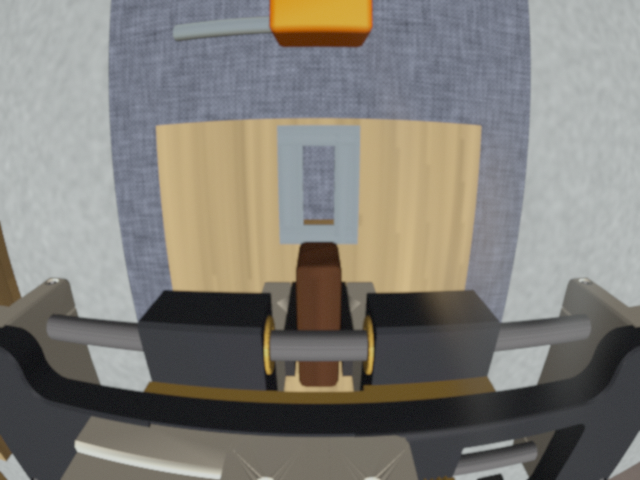

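Force still shows the lid's weight, so it is about 1 mm above the mat. I'll go down in small steps.

Emit:
{"api": "step_arm", "payload": {"targets": [[[0, 0, 0.0005], [0, 0, 0], -1], [[0, 0, 0.0005], [0, 0, 0], -1], [[0, 0, 0.0005], [0, 0, 0], -1], [[0, 0, 0], [0, 0, 0], -1], [[0, 0, 0], [0, 0, 0], -1], [[0, 0, 0], [0, 0, 0], -1], [[0, 0, 0], [0, 0, 0], -1], [[0, 0, 0], [0, 0, 0], -1]]}}

```text
t: 22.3
eef_pos: [0.5986, 0.2893, 0.021]
ee_rot: [3.141, -0.0, 1.35]
force: [-3.6, -1.5, 4.6]
width: 0.018
```

Contact (+4.6 N). Open.

Emit:
{"api": "step_arm", "payload": {"targets": [[[0, 0, 0], [0, 0, 0], -0.4], [[0, 0, 0], [0, 0, 0], -0.2], [[0, 0, 0], [0, 0, 0], 0], [[0, 0, 0], [0, 0, 0], 0], [[0, 0, 0], [0, 0, 0], 0], [[0, 0, 0], [0, 0, 0], 0], [[0, 0, 0], [0, 0, 0], 0], [[0, 0, 0], [0, 0, 0], 0]]}}

```text
t: 23.1
eef_pos: [0.5986, 0.2893, 0.0206]
ee_rot: [3.142, -0.0, 1.35]
force: [-0.5, 0.6, -0.0]
width: 0.044
```

Emit:
{"api": "step_arm", "payload": {"targets": [[[0, 0, -0.01], [0, 0, 0], 0], [[0, 0, -0.02], [0, 0, 0], 0], [[0, 0, -0.03], [0, 0, 0], 0], [[0, 0, -0.04], [0, 0, 0], 0], [[0, 0, -0.04], [0, 0, 0], 0], [[0, 0, -0.03], [0, 0, 0], 0], [[0, 0, 0], [0, 0, 0], 0], [[0, 0, 0], [0, 0, 0], 0]]}}

```text
t: 23.9
eef_pos: [0.5987, 0.2895, 0.1921]
ee_rot: [3.14, -0.002, 1.35]
force: [-0.1, -0.2, -0.5]
width: 0.0438
```

```bash
python3 - <<'E'
from station import viewer,arm
from h import *
s=arm.get_state(); print(s['eef_pos'],s['force'],s['width'])
im,d=viewer.grab_frame('scene'); cv2.imwrite('pics/s11.png',im[:,:,::-1])
W=pts(viewer.calibration('scene'),d); v=im.astype(int)
hs=cv2.cvtColor(im,cv2.COLOR_RGB2HSV)
R=(W[...,1]>.1)&(W[...,1]<.45)&(W[...,0]>.4)&(W[...,0]<.75)
m=big(R&(v[...,0]>v[...,2]+35)&(hs[...,1]<170)&(W[...,2]<.04))[0]; rect(W[m][:,:2],'lid')
P=W[m]; A=np.c_[P[:,:2],np.ones(len(P))]; k=np.linalg.lstsq(A,P[:,2],rcond=None)[0]; print('z',np.median(P[:,2]),'tilt',np.degrees(np.arctan(k[:2])))
o=big(R&(hs[...,0]<15)&(hs[...,1]>170)&(W[...,2]<.06))[0]; rect(W[o][:,:2],'pin'); print(np.percentile(W[o][:,2],[5,95]))
im,d=viewer.grab_frame('wrist'); cv2.imwrite('pics/w11.png',im[:,:,::-1])
E
```

```text
[0.59871073 0.28951464 0.19214253] [-0.05263932 -0.24261315 -0.51555693] 0.04383813744882389
lid 5163 rect mm [601.3 287.8] [152.4 173.9] 77.36
z 0.01497600448432923 tilt [-0.40166003  0.19174294]
pin 279 rect mm [481.1 314.5] [38.9 15.2] 79.56
[0.01011112 0.03737054]
```

View pics/s11.png

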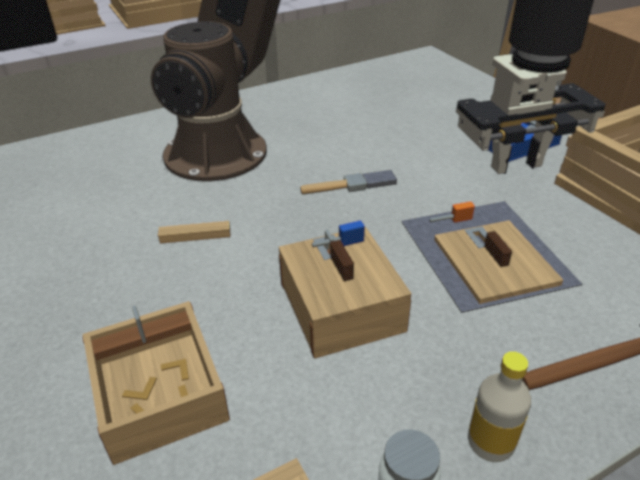

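View pics/w11.png

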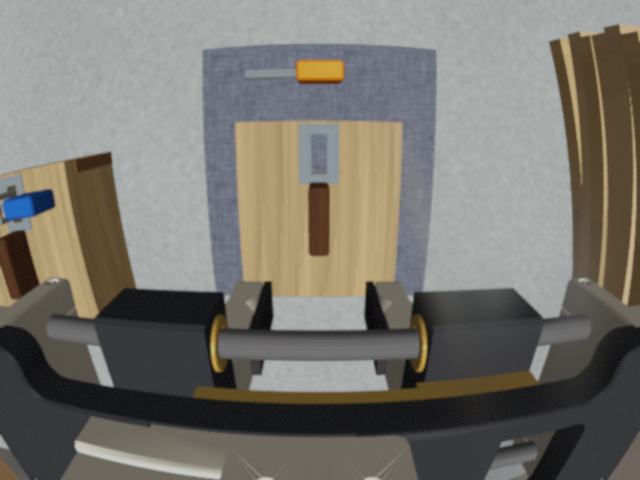

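The last two pictures show the lid flat on the mat, right way up (scene about (500,258)). The pin lies apart from it (scene (463,212), wrist (320,70)), and the gripper is clear of both.

```bash
python3 -c "
from station import ticket; print(ticket.job_done())"
```

```text
the job is handed in; nothing more can be done
None
```

I pulled the orange pin out of the staple along crate +y and set it on the grey mat near x = -95 mm. Then I lifted the lid straight up about 100 mm, carried it over the other crate and lowered it onto the mat beside the pin. I let go only once the force reading showed contact. The job was handed in at about 24 s; no verdict was reported.

**Last checks:**
- **Lid:** it lies at about (0.601, 0.288) m, within 3 mm of the aim, with tilt below 0.5° and its axes parallel to the mat's. Its top measured about 15 mm high, as expected on the mat.
- **Pin:** its block is at about (0.48, 0.315) m, within about 7 mm of the aim, and clear of the lid. Its top measured about 37 mm high, so it is standing on the mat.
- **Gripper:** it let go of both cleanly.

**Disagreements:**
- The early colour mask of the pin in the top view was too sparse. It disagreed by 5–9 mm with the position worked out from the lid, so I used that position, which the wrist view confirmed.
- The scene-camera mask for the mat was also poor, so the mat's pose came from the top view alone. The wrist pictures agreed with it.

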